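Close up the keepsake house

TASK

The wooden keepsake house on the craft table has been left open: swing its raised roof flap down until it lies shut, and push both drawers in its base fully home, using only your fingertips to push. Do not pick anything up, and leave the small houses, the paint jars and the pencil pot where they are.

Things in the scene. Friction and masses are not known exactly. Their poses are not given: they have to be found in the camera images.
- house: keepsake house, fixed to the table. Origin on the table, under the middle of the roof ridge. -x points out of the drawer front, +y to the robot's left, z up. Pale drawer base 250 mm wide (y), 74 high, x -112 to +80 mm; on it a white house 200 wide, x -70 to +70; dark 45 degree roof 230 wide, ridge along y at height 190 mm. Its back half (+x) is fixed, its front half (-x) is the flap
- roof_flap (a joint): flap angle in rad: 0 shut (on the front slope, 45 degrees down to -x), 0.785 level and pointing to the house's -x, 1.9 the stop; starts at 1.0 to 1.6. Stiff hinge: it stays where left and yields to 2 to 3 N at its edge. Dark panel 8 mm thick, 230 wide, reaching 118 mm from the hinge axis; raised, it overhangs the drawer base
- roof_hinge (a point): middle of the flap's hinge axis, on the ridge line, 190 mm above the table; the axis runs along the house's y and lies in the plane of the flap's outer (upper) face
- roof_edge (a point): point on the flap's outer (upper) face, in the middle of its width, 100 mm from the hinge axis and 18 mm short of its free edge; push here
- drawer_left (a joint): opening of the left drawer (house +y) in m: 0 fully home, up to 0.075; it slides out along the house's -x, starts 30 to 70 mm open and takes about 2 N to push (no spring, no latch; it stays where left)
- drawer_right (a joint): opening of the right drawer (house -y) in m, as for the left one
- drawer_left_front (a point): centre of the left drawer's flat front face, 108 mm wide (y), 54 high, 35 mm above the table and 60 mm left (+y) of the house's middle; no knob, only a dark painted spot. When home it lies at x = -115 mm in the house's frame, 3 mm proud of the base
- drawer_right_front (a point): the same for the right drawer, 60 mm to the right (-y) of the house's middle
- small_house_a: loose white wooden house with a brown roof, 40 x 50 mm, 80 mm high, standing beside the left drawer; origin under its centre. Leave it
- small_house_b: loose bare wooden house, 46 x 46 mm, 70 mm high, standing beside the right drawer; origin under its centre. Leave it
- tall_house: loose bare wooden house, 50 x 60 mm, 125 mm high, off to one side; origin under its centre. Leave it
- pencil_pot: loose white pot, 80 mm across, 100 mm high, pencils up to 150 mm, off to one side; origin under its centre. Leave it
- paint_jar_a: loose white paint jar, 56 mm across, 65 mm high, standing ahead of the house, just to one side of the drawers; origin under its centre. Leave it
- paint_jar_b: loose brown paint jar, 56 mm across, 65 mm high, standing ahead of the house, just to one side of the drawers; origin under its centre. Leave it

How it is judged:
By the outcome, as a careful person would: the job done as asked, in the order asked, and still so for the second after the job is handed in, with the robot touching nothing.
It also fails if it takes over 48 s, if anything falls off the work surface, if the arm or the gripper's body presses on something with over 40 N, if the wrist force passes 120 N, or if a joint passes its speed limit or range.

ROBOT

A 6-joint arm with a two-finger parallel gripper is mounted at the origin on the work surface. World frame = base frame: x ahead of the robot, y to its left, z up, the work surface at z = 0. Lengths are in m, angles in degrees, forces in N, time in s.
With the tool pointing down it reaches from about 0.25 to 0.725 m from the base axis. Payload 9.7 kg.
Tool frame: the origin (TCP) lies between the finger pads; the fingertips stand 19 mm ahead of it and the grasp point (between the pads) is the TCP; z points along the fingers, y is the line along which they close (so a half turn about z gives the same grasp; the last joint's range is limited). The gripper opens to 85 mm and grips with 20 to 120 N. Pads are 22 mm wide; open, the fingers measure 114 mm over their backs; the gripper's body (76 mm by 85 mm) begins 54 mm behind the grasp point. The pads swing forward as they close: fully open they stand 13 mm farther back than shut.
Start: joints at [64.4, 4.979, 10.078, 95.1, 0, 90], TCP at [0.238, 0.496, 0.25] pointing down, gripper open.
Joint ranges: [-179.16, 179.16], [-48.56, 103.87], [-65.8, 70.77], [-126.05, 130.52], [-82.76, 87.17], [-180, 180]. Speed limits (degrees/s): [127.2, 127.2, 147.25, 180, 180, 180].

INTERFACE

Orientations are given as [roll, pitch, yaw] about the fixed x, y, z axes, in that order (R = Rz(yaw) Ry(pitch) Rx(roll)).
In Python, from workcell import bot gives the robot as it stands. The module is installed in compiled form; this text tells all that it offers.
- The arm moves only by the shell command python3 -m crank 'ROWS' [OPENING] [FORCE]. ROWS is JSON, a list that holds one entry, the list of rows, each a list of 6 numbers: the shift along the world's x, y, z as a fraction of full scale, then the turn, a rotation vector about the world's x, y, z as a fraction of full scale. In form: [[[x, y, z, wx, wy, wz], ...]]. A call has 1 to 20 rows; each row shifts and turns the commanded pose from where the row before left it; what a row does not reach is not made up. Full scale, the value 1, is 20 mm for a shift and 0.12 rad for a turn. A row lasts 1/12 s, in which the tool goes at most 41.7 mm and 7.16 degrees, less where a joint would pass 70% of its speed; a pose out of reach is approached as far as the arm can. A call with a number of a shift or a turn outside -1 to 1 is refused whole. A call with a gripper value outside its range is refused whole. OPENING is the opening, from 0 (shut) to 1 (fully open), set as the call begins (- or left out, the last holds). The fingers move at their own pace and stop on an object; FORCE is the grip in N (left out, the last holds). Time passes only in rows, so rows that do not move let the fingers close. It gives the time, the measured TCP pose, the force, the opening and the grip force at its end, in the units of the state.
- bot.get_obs(): the state, without advancing time (a new reading comes with each control period).
- bot.camera(name): name is "scene" or "top" or "wrist"; returns the picture (420x560x3 uint8, red, green, blue); there is no depth.
- bot.camera_model(name): a dict with "vertical_fov" (degrees; the focal length in pixels is half the picture's height over the tangent of half this angle, whatever the lens; pixels are square), "cx", "cy" (the principal point, pixels), "R" (3x3) and "t" (3): a world point X has camera coordinates R X + t. Camera axes: x right, y down, z forward; pixel columns grow to the right and rows downward; lengths in m; the calibration is good to about 2 mm. A picture is of the moment at which its call begins: read the wrist's pose just before it. camera_model takes no time and is no camera call; for the wrist camera it gives the pose at the moment of the call.
- bot.job_done(): hands the job in; it is judged then, once.
The state is a dict: "time": time; "q": joint angles; "qd": joint speeds; "joint_efforts": joint torques, N m; "ee_pos": TCP position; "tcp_rot": TCP orientation; "wrist_force": force on the tool from outside, world axes, zero at the start; "torque": the same for the moment, N m; "opening": finger opening in m; "grasp_force": force on a finger pad.
Only numpy, scipy, OpenCV 4.12 (cv2) and the standard library are available. Lean on these libraries where they do the work, as an engineer would, in place of code of your own. Each camera call takes 0.05 s, during which the arm holds its last target. There are 200 camera calls.

## Working session

There is one attempt and no reset: what is moved stays moved. The work goes in short steps, Python scripts to look and compute and a shell command to move; the robot and the scene stay as the last step left them, time stands still between calls to the robot, and variables do not carry over. Pictures are saved under pics/ and viewed, at most 10 in all, crops included, and the job is handed in when it is done.

```bash
mkdir -p pics; python3 - <<'E'
from workcell import bot
import cv2,numpy as np
for n in("scene","top"):
    im=bot.camera(n); cv2.imwrite(f"pics/{n}0.png",cv2.resize(im[:,:,::-1],(800,600),interpolation=cv2.INTER_CUBIC))
    np.save(f"pics/{n}0.npy",im)
    m=bot.camera_model(n); print(n,{k:np.round(v,4).tolist() for k,v in m.items()})
o=bot.get_obs(); print(o["ee_pos"],o["tcp_rot"],o["opening"],o["time"],o["wrist_force"])
E
```

```text
scene {'vertical_fov': 45.9427, 'cx': 288.6327, 'cy': 213.9356, 'R': [[-0.8451, 0.5345, 0.0087], [0.2959, 0.4812, -0.8251], [-0.4452, -0.6948, -0.5649]], 't': [0.4559, -0.0449, 1.8294]}
top {'vertical_fov': 47.5878, 'cx': 282.6698, 'cy': 210.7821, 'R': [[0.0133, -0.9999, 0.0071], [-0.9898, -0.0141, -0.1415], [0.1416, -0.0052, -0.9899]], 't': [-0.0201, 0.5189, 1.2936]}
[0.23756728 0.49583399 0.24961839] [-1.79928118e+02  4.58694720e-04  1.54397386e+02] 0.08556948316261455 0.1 [-0.20699848  0.2912683   0.79552825]
```

View pics/scene0.png

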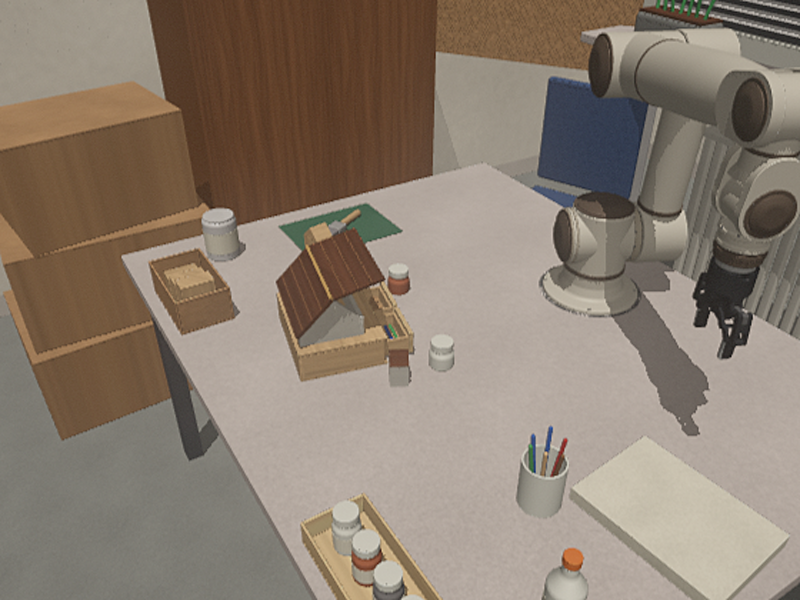

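View pics/top0.png

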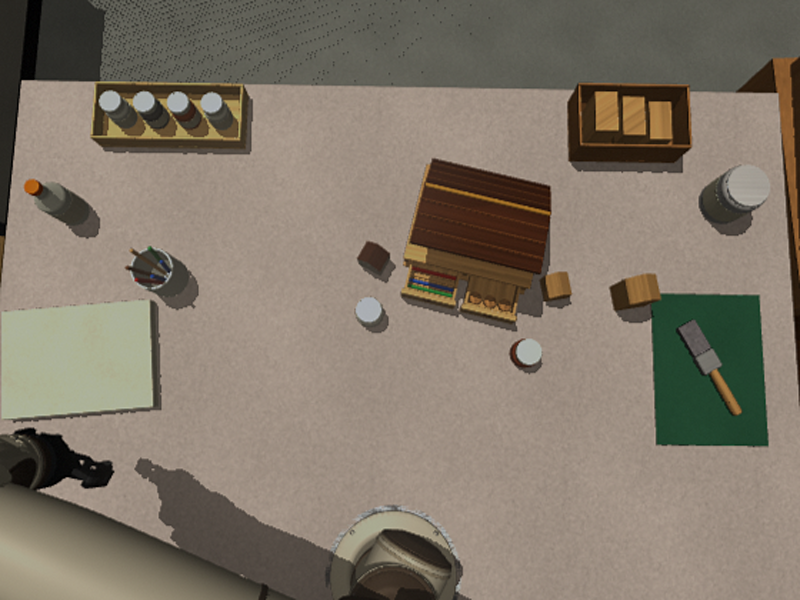

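The scene view shows the house near (345,310), with the flap raised roughly level. In the top view its ridge runs from (425,187) to (549,212), and both drawers are open at about (430,285) and (490,300). I'll enlarge both for precise points.

```bash
python3 - <<'E'
import cv2,numpy as np
a=np.load("pics/top0.npy")[100:270,235:415,::-1]; b=np.load("pics/scene0.npy")[150:280,180:330,::-1]
cv2.imwrite("pics/topc.png",cv2.resize(a,None,fx=3.5,fy=3.5,interpolation=cv2.INTER_CUBIC))
cv2.imwrite("pics/scenec.png",cv2.resize(b,None,fx=4.5,fy=4.5,interpolation=cv2.INTER_CUBIC))
E
```

```text
(no output)
```

View pics/topc.png

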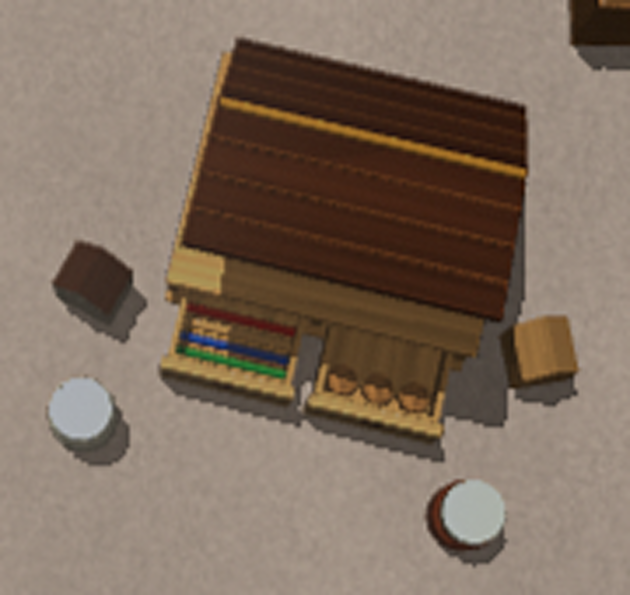

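View pics/scenec.png

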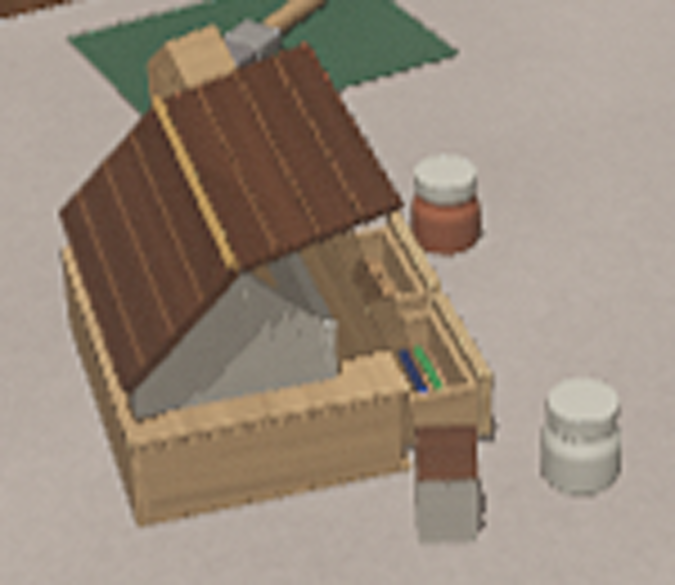

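The close-ups clearly show the ridge ends, flap corners, base corners and drawer fronts. I'll fit the house pose, flap angle and drawer openings from these.

```bash
cat > h.py <<'E'
import numpy as np
from workcell import bot
def proj(n,X):
    m=bot.camera_model(n); f=210/np.tan(np.radians(m["vertical_fov"]/2))
    c=np.array(m["R"])@X+np.array(m["t"]); return np.array([f*c[0]/c[2]+m["cx"],f*c[1]/c[2]+m["cy"]])
def ray(n,uv,z):
    m=bot.camera_model(n); f=210/np.tan(np.radians(m["vertical_fov"]/2)); R=np.array(m["R"]);C=-R.T@m["t"]
    d=R.T@np.array([(uv[0]-m["cx"])/f,(uv[1]-m["cy"])/f,1]); return C+d*(z-C[2])/d[2]
def top(u,v): return np.array([(u+.5)/3.5-.5+235,(v+.5)/3.5-.5+100])
def sc(u,v): return np.array([(u+.5)/4.5-.5+180,(v+.5)/4.5-.5+150])
def w(p,X):
    c,s=np.cos(p[2]),np.sin(p[2]); return np.array([p[0]+c*X[0]-s*X[1],p[1]+s*X[0]+c*X[1],X[2]])
E
python3 - <<'E'
from h import *
from scipy.optimize import least_squares
fl=lambda s,y:lambda p:[-s*np.cos(p[3]-np.pi/4),y,.19+s*np.sin(p[3]-np.pi/4)]
k=lambda *X:lambda p:list(X)
dl=lambda i,y,z:lambda p:[-.115-p[i],y,z]
obs=[("top",top(222,101),k(0,.115,.19)),("top",top(526,173),k(0,-.115,.19)),
("top",top(183,247),fl(.118,.115)),("top",top(503,318),fl(.118,-.115)),
("top",top(168,288),k(-.112,.125,.074)),("top",top(475,354),k(-.112,-.125,.074)),
("top",top(161,367),dl(4,.114,.062)),("top",top(294,392),dl(4,.006,.062)),
("top",top(307,407),dl(5,-.006,.062)),("top",top(442,434),dl(5,-.114,.062)),
("scene",sc(233,265),k(0,.115,.19)),("scene",sc(155,98),k(0,-.115,.19)),
("scene",sc(402,205),fl(.118,.115)),("scene",sc(305,45),fl(.118,-.115)),
("scene",sc(133,440),k(.08,.125,.074)),("scene",sc(141,523),k(.08,.125,0)),
("scene",sc(493,377),dl(4,.114,.062)),("scene",sc(488,438),dl(4,.114,.008)),
("scene",sc(438,283),dl(5,-.006,.062))]
res=lambda p:np.concatenate([proj(n,w(p,f(p)))-uv for n,uv,f in obs])
r=least_squares(res,[.55,-.1,-.2,1,.05,.05],loss="soft_l1",x_scale=.1); p=r.x
print("pose",p.round(4),"yawdeg",np.degrees(p[2])); print(res(p).reshape(-1,2).round(1).tolist())
np.save("p.npy",p)
for n,uv,z in[("jarA",top(82,412),.065),("jarB",top(474,511),.065),("shB",top(547,347),.07),("shA",top(95,282),.08)]:
    P=ray("top",uv,z); c,s=np.cos(p[2]),np.sin(p[2]); d=P-[p[0],p[1],0]; print(n,P.round(3),"house",(c*d[0]+s*d[1]).round(3),(-s*d[0]+c*d[1]).round(3))
for nm,X in[("edge",fl(.1,0)(p)),("hinge",[0,0,.19]),("edge_shut",[-.0707,0,.1193]),("L",[-.115-p[4],.06,.035]),("R",[-.115-p[5],-.06,.035]),("Lhome",[-.115,.06,.035]),("Rhome",[-.115,-.06,.035])]: print(nm,w(p,X).round(4))
E
```

```text
pose [ 0.6826 -0.1572 -0.2217  1.0063  0.0613  0.0651] yawdeg -12.704865736905465
[[-1.3, 0.1], [0.7, 0.3], [-0.6, -0.7], [-0.0, 0.7], [-0.3, -2.6], [1.1, -0.4], [0.1, -1.0], [0.4, 1.0], [0.6, -1.0], [0.6, 0.5], [0.5, 0.7], [0.4, 0.6], [0.6, -0.4], [0.9, 0.0], [-0.5, 0.8], [-0.3, 1.4], [-0.6, -0.7], [0.4, -0.8], [0.7, -0.3]]
jarA [0.496 0.054 0.065] house -0.228 0.165
jarB [ 0.423 -0.251  0.065] house -0.233 -0.148
shB [ 0.552 -0.309  0.07 ] house -0.094 -0.177
shA [0.596 0.045 0.08 ] house -0.129 0.179
edge [ 0.5874 -0.1358  0.2119]
hinge [ 0.6826 -0.1572  0.19  ]
edge_shut [ 0.6136 -0.1417  0.1193]
L [ 0.5238 -0.0599  0.035 ]
R [ 0.4937 -0.1761  0.035 ]
Lhome [ 0.5836 -0.0734  0.035 ]
Rhome [ 0.5572 -0.1905  0.035 ]
```

House pose fits to about 1 px: flap at 1.0 rad, drawers 61 and 65 mm open. I'll close the gripper, then travel with the tool turned to the house's yaw and tilted 45° forward.

```bash
python3 -m crank '[[[0.4,-1,0.06,0,0,0.104],[0.4,-1,0.06,0,0,0.104],[0.4,-1,0.06,0,0,0.104],[0.4,-1,0.06,0,0,0.104],[0.4,-1,0.06,0,0,0.104],[0.4,-1,0.06,0,0,0.104],[0.4,-1,0.06,0,0,0.104],[0.4,-1,0.06,0,0,0.104],[0.4,-1,0.06,0,0,0.104],[0.4,-1,0.06,0,0,0.104],[0.4,-1,0.06,0,0,0.104],[0.4,-1,0.06,0,0,0.104],[0.4,-1,0.06,0,0,0.104],[0.4,-1,0.06,0,0,0.104],[0.4,-1,0.06,0,0,0.104],[0.4,-1,0.06,0,0,0.104],[0.4,-1,0.06,0,0,0.104],[0.4,-1,0.06,0,0,0.104]]]' 0 30
python3 -m crank '[[[0.36,-0.95,0,-0.111,-0.491,0],[0.36,-0.95,0,-0.111,-0.491,0],[0.36,-0.95,0,-0.111,-0.491,0],[0.36,-0.95,0,-0.111,-0.491,0],[0.36,-0.95,0,-0.111,-0.491,0],[0.36,-0.95,0,-0.111,-0.491,0],[0.36,-0.95,0,-0.111,-0.491,0],[0.36,-0.95,0,-0.111,-0.491,0],[0.36,-0.95,0,-0.111,-0.491,0],[0.36,-0.95,0,-0.111,-0.491,0],[0.36,-0.95,0,-0.111,-0.491,0],[0.36,-0.95,0,-0.111,-0.491,0],[0.36,-0.95,0,-0.111,-0.491,0],[0,0,0,0,0,0],[0,0,0,0,0,0]]]'
cat >> h.py <<'E'
def show(*wps):
    """state in house frame (tip) and the units to TIP waypoints (house x,y,z mm), tool tilted as now"""
    from scipy.spatial.transform import Rotation as Ro
    p=np.load("p.npy"); o=bot.get_obs(); T=Ro.from_euler("xyz",o["tcp_rot"],degrees=True).as_matrix()
    c,s=np.cos(p[2]),np.sin(p[2]); H=np.array([[c,-s,0],[s,c,0],[0,0,1]])
    tip=o["ee_pos"]+.019*T[:,2]; h=H.T@(tip-[p[0],p[1],0])
    print("t",round(o["time"],2),"tip house mm",(1e3*h).round(1),"F house",(H.T@o["wrist_force"]).round(1),"toolz",(H.T@T[:,2]).round(3),"tooly",(H.T@T[:,1]).round(3),"q",np.round(o["q"]),"open",round(o["opening"],3))
    for x in wps:
        d=H@(np.array(x)/1e3-h); print(x,"units",(d/.02).round(2)); h=np.array(x)/1e3
E
python3 -c "
from h import *
show([-110,0,245],[-99,0,215],[-100,0,190],[-94,0,158],[-84,0,135],[-73,0,121],[-69,0,117])"
```

```text
time: 1.6
ee_pos: [0.3818, 0.135, 0.2717]
tcp_rot: [-180.0, -0.0, 167.3]
wrist_force: [-0.1, 0.2, -0.3]
opening: 0.0001
grasp_force: 0.0
time: 2.85
ee_pos: [0.4744, -0.1117, 0.271]
tcp_rot: [180.0, 44.9, 167.1]
wrist_force: [0.4, 0.1, -0.0]
opening: -0.0001
grasp_force: 0.0
t 2.85 tip house mm [-199.7   -1.4  257.5] F house [ 0.4  0.1 -0. ] toolz [ 0.706 -0.002 -0.708] tooly [0.003 1.    0.   ] q [-13. -47. -38.  54.   0.  -0.] open -0.0
[-110, 0, 245] units [ 4.39 -0.92 -0.63]
[-99, 0, 215] units [ 0.54 -0.12 -1.5 ]
[-100, 0, 190] units [-0.05  0.01 -1.25]
[-94, 0, 158] units [ 0.29 -0.07 -1.6 ]
[-84, 0, 135] units [ 0.49 -0.11 -1.15]
[-73, 0, 121] units [ 0.54 -0.12 -0.7 ]
[-69, 0, 117] units [ 0.2  -0.04 -0.2 ]
```

```bash
python3 -m crank '[[[0.75,-0.16,-0.1,0,0,0],[0.75,-0.16,-0.1,0,0,0],[0.75,-0.16,-0.1,0,0,0],[0.75,-0.16,-0.1,0,0,0],[0.75,-0.16,-0.1,0,0,0],[0.6,-0.12,-0.1,0,0,0],[0.2,-0.04,-0.5,0,0,0],[0.2,-0.04,-0.5,0,0,0],[0.14,-0.03,-0.5,0,0,0],[0,0,-0.3,0,0,0],[0,0,-0.3,0,0,0],[0,0,-0.3,0,0,0],[0,0,-0.3,0,0,0]]]'
python3 - <<'E'
from h import *; import cv2
show([-94,0,158],[-84,0,135],[-73,0,121],[-69,0,117])
im=bot.camera("scene")[130:280,170:370,::-1]; cv2.imwrite("pics/s1.png",cv2.resize(im,None,fx=3.5,fy=3.5,interpolation=cv2.INTER_CUBIC))
E
```

```text
time: 3.93
ee_pos: [0.5729, -0.1315, 0.2057]
tcp_rot: [-180.0, 45.0, 167.3]
wrist_force: [-0.7, 0.7, 0.8]
opening: -0.0001
grasp_force: 0.6
t 3.93 tip house mm [-99.3   0.9 192.3] F house [-0.9  0.5  0.8] toolz [ 0.708 -0.    -0.707] tooly [ 0.001  1.    -0.   ] q [-13. -32. -38.  39.   0.  -0.] open -0.0
[-94, 0, 158] units [ 0.25 -0.1  -1.72]
[-84, 0, 135] units [ 0.49 -0.11 -1.15]
[-73, 0, 121] units [ 0.54 -0.12 -0.7 ]
[-69, 0, 117] units [ 0.2  -0.04 -0.2 ]
```

View pics/s1.png

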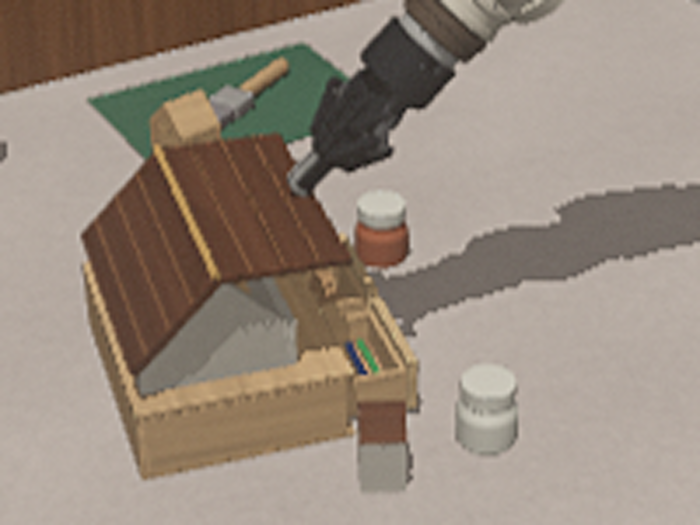

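The picture shows the fingertips at (302,185) on the flap near its edge, and the flap is moving down with them. I'll carry on along the arc.

```bash
python3 -m crank '[[[0.04,-0.01,-0.3,0,0,0],[0.04,-0.01,-0.3,0,0,0],[0.04,-0.01,-0.3,0,0,0],[0.04,-0.01,-0.3,0,0,0],[0.06,-0.02,-0.3,0,0,0],[0.06,-0.02,-0.25,0,0,0],[0.12,-0.03,-0.29,0,0,0],[0.12,-0.03,-0.29,0,0,0],[0.12,-0.03,-0.29,0,0,0],[0.13,-0.03,-0.28,0,0,0]]]'
python3 -m crank '[[[0.13,-0.03,-0.18,0,0,0],[0.13,-0.03,-0.18,0,0,0],[0.13,-0.03,-0.18,0,0,0],[0.13,-0.03,-0.15,0,0,0]]]'
python3 -c "
from h import *
show([-70.7,0,119.3],[-67,0,115.5])"
```

```text
time: 4.82
ee_pos: [0.5887, -0.1357, 0.1474]
tcp_rot: [-180.0, 45.0, 167.3]
wrist_force: [-0.2, -0.6, 1.7]
opening: 0.0001
grasp_force: 0.7
time: 5.15
ee_pos: [0.5991, -0.1381, 0.1337]
tcp_rot: [-180.0, 45.0, 167.3]
wrist_force: [-0.5, 0.0, 2.0]
opening: -0.0
grasp_force: 0.7
t 5.15 tip house mm [-72.2   0.3 120.2] F house [-0.5 -0.1  2. ] toolz [ 0.707 -0.    -0.707] tooly [ 0.  1. -0.] q [-13. -26. -42.  28.   0.  -0.] open -0.0
[-70.7, 0, 119.3] units [ 0.07 -0.03 -0.05]
[-67, 0, 115.5] units [ 0.18 -0.04 -0.19]
```

Continue in small increments along the normal until the force rises.

```bash
python3 -m crank '[[[0.06,-0.01,-0.06,0,0,0],[0.06,-0.01,-0.06,0,0,0],[0,0,0,0,0,0]]]'
python3 -c "
from h import *
show()"
python3 -m crank '[[[0.05,-0.01,-0.05,0,0,0],[0.05,-0.01,-0.05,0,0,0],[0,0,0,0,0,0]]]'
python3 -c "
from h import *
show()"
```

```text
time: 5.4
ee_pos: [0.6008, -0.1384, 0.1318]
tcp_rot: [-180.0, 44.9, 167.3]
wrist_force: [-14.9, 3.6, 7.4]
opening: 0.0
grasp_force: 8.2
t 5.4 tip house mm [-70.5   0.3 118.4] F house [-15.3   0.2   7.4] toolz [ 0.706 -0.001 -0.708] tooly [ 0.001  1.    -0.   ] q [-13. -25. -42.  28.   0.  -0.] open 0.0
time: 5.65
ee_pos: [0.6013, -0.1385, 0.1315]
tcp_rot: [-180.0, 44.9, 167.3]
wrist_force: [-73.3, 15.9, 41.5]
opening: 0.0002
grasp_force: 41.2
t 5.65 tip house mm [-70.    0.3 118. ] F house [-75.   -0.6  41.5] toolz [ 0.706 -0.001 -0.709] tooly [ 0.001  1.    -0.   ] q [-13. -25. -42.  28.   0.  -0.] open 0.0
```

The flap is hard against its stop. Retreat and plan the drawers.

```bash
python3 -m crank '[[[-0.1,0.02,0.1,0,0,0],[-0.3,0.07,0.3,0,0,0],[-0.6,0.14,0.6,0,0,0],[-0.8,0.18,0.6,0,0,0],[-0.9,0.2,0.3,0,0,0],[-0.9,0.2,0,0,0,0],[-0.9,0.2,0,0,0,0],[-0.9,0.2,0,0,0,0],[-0.9,0.2,0,0,0,0],[0,0,0,0,0,0]]]'
python3 - <<'E'
from h import *; import cv2
show([-215,57,140],[-215,57,36],[-176,57,36],[-115,57,36])
im=bot.camera("scene")[130:280,170:370,::-1]; a=bot.camera("top")[100:270,215:415,::-1]
cv2.imwrite("pics/s2.png",np.hstack([cv2.resize(im,(400,300),interpolation=cv2.INTER_CUBIC),cv2.resize(a,(353,300),interpolation=cv2.INTER_CUBIC)]))
E
```

```text
time: 6.48
ee_pos: [0.4797, -0.1112, 0.1647]
tcp_rot: [-180.0, 44.4, 167.3]
wrist_force: [0.5, 0.8, -0.8]
opening: 0.0005
grasp_force: 0.0
t 6.48 tip house mm [-194.8    0.3  151.2] F house [ 0.3  0.8 -0.8] toolz [ 0.7   -0.    -0.714] tooly [ 0.  1. -0.] q [-13. -48. -50.  44.   0.  -0.] open 0.0
[-215, 57, 140] units [-0.36  2.99 -0.56]
[-215, 57, 36] units [ 0.   0.  -5.2]
[-176, 57, 36] units [ 1.9  -0.43  0.  ]
[-115, 57, 36] units [ 2.98 -0.67  0.  ]
```

View pics/s2.png

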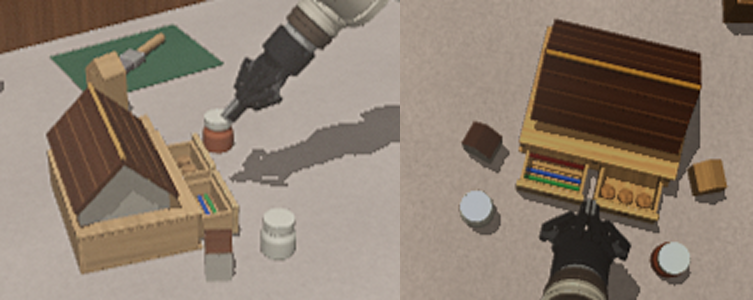

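The flap lies shut. Joint 2 is near its limit with this tilt, so I'll reduce the tilt to 25° while shifting to the left drawer.

```bash
python3 -m crank '[[[0.125,0.556,0,0.128,0.568,0],[0.125,0.556,0,0.128,0.568,0],[0.125,0.556,0,0.128,0.568,0],[0.125,0.556,0,0.128,0.568,0],[0.125,0.556,0,0.128,0.568,0],[0,0,0,0,0,0]]]'
python3 -c "
from h import *
show([-213,56,120],[-213,56,32],[-186,56,32],[-115,56,32])"
```

```text
time: 7.08
ee_pos: [0.4962, -0.0548, 0.1691]
tcp_rot: [180.0, 24.7, 167.3]
wrist_force: [0.5, 0.3, 0.4]
opening: -0.0001
grasp_force: 0.0
t 7.08 tip house mm [-196.4   58.9  151.9] F house [0.4 0.4 0.4] toolz [ 0.418  0.001 -0.908] tooly [-0.001  1.     0.   ] q [ -5. -27. -30.  62.  -3.   7.] open -0.0
[-213, 56, 120] units [-0.84  0.04 -1.59]
[-213, 56, 32] units [ 0.   0.  -4.4]
[-186, 56, 32] units [ 1.32 -0.3   0.  ]
[-115, 56, 32] units [ 3.46 -0.78  0.  ]
```

```bash
python3 -m crank '[[[-0.42,0.02,-0.6,0,0,0],[-0.42,0.02,-0.7,0,0,0],[0,0,-0.8,0,0,0],[0,0,-0.9,0,0,0],[0,0,-0.9,0,0,0],[0,0,-0.8,0,0,0],[0,0,-0.7,0,0,0],[0,0,-0.4,0,0,0],[0,0,0,0,0,0]]]'
python3 -m crank '[[[0.3,-0.07,0,0,0,0],[0.3,-0.07,0,0,0,0],[0.3,-0.07,0,0,0,0],[0.3,-0.07,0,0,0,0],[0.3,-0.07,0,0,0,0],[0.3,-0.07,0,0,0,0],[0.3,-0.07,0,0,0,0]]]'
python3 -c "
from h import *
show([-115,56,32])"
```

```text
time: 7.83
ee_pos: [0.4761, -0.0554, 0.0503]
tcp_rot: [-180.0, 24.8, 167.3]
wrist_force: [-0.3, -0.0, -0.8]
opening: 0.0003
grasp_force: 0.0
time: 8.42
ee_pos: [0.5197, -0.0651, 0.0519]
tcp_rot: [-180.0, 24.8, 167.3]
wrist_force: [-2.1, 0.2, 1.2]
opening: 0.0001
grasp_force: 0.9
t 8.42 tip house mm [-171.2   54.1   34.7] F house [-2.1 -0.3  1.2] toolz [ 0.419 -0.    -0.908] tooly [ 0.  1. -0.] q [ -6. -21. -39.  47.  -3.   6.] open 0.0
[-115, 56, 32] units [ 2.76 -0.52 -0.13]
```

```bash
python3 -m crank '[[[0.3,-0.06,0,0,0,0],[0.3,-0.06,0,0,0,0],[0.3,-0.06,0,0,0,0],[0.3,-0.06,0,0,0,0],[0.3,-0.06,0,0,0,0],[0.2,-0.04,0,0,0,0],[0.15,-0.03,0,0,0,0],[0.1,-0.02,0,0,0,0],[0,0,0,0,0,0]]]'
python3 -c "
from h import *
show([-115,56,32])"
python3 -m crank '[[[0.07,-0.016,0,0,0,0],[0.07,-0.016,0,0,0,0],[0.07,-0.016,0,0,0,0],[0,0,0,0,0,0]]]'
python3 -c "
from h import *
show()"
```

```text
time: 9.17
ee_pos: [0.5583, -0.0727, 0.0518]
tcp_rot: [-180.0, 24.8, 167.3]
wrist_force: [0.9, -0.1, 0.7]
opening: -0.0
grasp_force: 0.0
t 9.17 tip house mm [-131.9   55.1   34.5] F house [0.9 0.1 0.7] toolz [ 0.419 -0.    -0.908] tooly [ 0.  1. -0.] q [ -6. -15. -35.  46.  -3.   6.] open -0.0
[-115, 56, 32] units [ 0.83 -0.14 -0.13]
time: 9.5
ee_pos: [0.5623, -0.0736, 0.0519]
tcp_rot: [-180.0, 24.8, 167.3]
wrist_force: [0.1, 0.5, -0.5]
opening: -0.0001
grasp_force: 0.2
t 9.5 tip house mm [-127.7   55.1   34.6] F house [ 0.   0.5 -0.5] toolz [ 0.419 -0.    -0.908] tooly [ 0.  1. -0.] q [ -6. -14. -34.  45.  -3.   6.] open -0.0
```

```bash
python3 -m crank '[[[0.1,-0.022,0,0,0,0],[0.1,-0.022,0,0,0,0],[0,0,0,0,0,0]]]'
python3 -c "
from h import *
show()"
python3 -m crank '[[[0.07,-0.016,0,0,0,0],[0.06,-0.014,0,0,0,0],[0,0,0,0,0,0]]]'
python3 -c "
from h import *
show()"
```

```text
time: 9.75
ee_pos: [0.5665, -0.0746, 0.0519]
tcp_rot: [-180.0, 24.8, 167.3]
wrist_force: [-0.2, 0.3, 0.2]
opening: 0.0002
grasp_force: 0.1
t 9.75 tip house mm [-123.4   55.    34.7] F house [-0.3  0.3  0.2] toolz [ 0.419 -0.    -0.908] tooly [ 0.  1. -0.] q [ -6. -14. -34.  45.  -3.   6.] open 0.0
time: 10.0
ee_pos: [0.5679, -0.0749, 0.0517]
tcp_rot: [-180.0, 24.6, 167.3]
wrist_force: [-14.2, 3.6, 8.5]
opening: -0.0001
grasp_force: 7.2
t 10.0 tip house mm [-122.1   55.    34.4] F house [-14.6   0.4   8.5] toolz [ 0.417 -0.    -0.909] tooly [ 0.  1. -0.] q [ -6. -13. -33.  45.  -3.   6.] open -0.0
```

```bash
python3 -m crank '[[[0.04,-0.01,0,0,0,0],[0,0,0,0,0,0]]]'
python3 -m crank '[[[-0.2,0.045,0,0,0,0],[-0.5,0.11,0,0,0,0],[-0.8,0.18,0,0,0,0],[-0.9,0.2,0.1,0,0,0],[-0.9,0.2,0.1,0,0,0],[-0.8,0.18,0,0,0,0],[-0.4,0.09,0,0,0,0],[-0.15,-0.68,0,0,0,0],[-0.15,-0.68,0,0,0,0],[-0.15,-0.68,0,0,0,0],[-0.15,-0.68,0,0,0,0],[-0.15,-0.68,0,0,0,0],[-0.15,-0.68,0,0,0,0],[-0.15,-0.68,-0.1,0,0,0],[-0.15,-0.68,-0.1,0,0,0],[0,0,0,0,0,0]]]'
python3 -c "
from h import *
show([-185,-57,35],[-123,-57,35])"
```

```text
time: 10.17
ee_pos: [0.568, -0.075, 0.0516]
tcp_rot: [-180.0, 24.6, 167.3]
wrist_force: [-22.0, 5.4, 13.7]
opening: -0.0003
grasp_force: 10.8
time: 11.5
ee_pos: [0.4555, -0.1659, 0.0518]
tcp_rot: [-179.9, 24.8, 167.2]
wrist_force: [0.5, -0.5, -0.3]
opening: 0.0002
grasp_force: 0.0
t 11.5 tip house mm [-211.6  -58.4   34.6] F house [ 0.6 -0.4 -0.3] toolz [ 0.42  -0.002 -0.908] tooly [ 0.002  1.    -0.001] q [-22. -28. -44.  50.   4.  -8.] open 0.0
[-185, -57, 35] units [ 1.32 -0.22  0.02]
[-123, -57, 35] units [ 3.02 -0.68  0.  ]
```

```bash
python3 -m crank '[[[0.3,-0.065,0,0,0,0],[0.3,-0.065,0,0,0,0],[0.3,-0.065,0,0,0,0],[0.3,-0.065,0,0,0,0],[0.3,-0.065,0,0,0,0],[0.3,-0.065,0,0,0,0],[0.3,-0.065,0,0,0,0],[0.3,-0.065,0,0,0,0],[0.3,-0.065,0,0,0,0],[0.3,-0.065,0,0,0,0],[0.3,-0.065,0,0,0,0],[0.25,-0.055,0,0,0,0],[0.2,-0.044,0,0,0,0],[0.1,-0.022,0,0,0,0],[0.1,-0.022,0,0,0,0],[0,0,0,0,0,0]]]'
python3 -c "
from h import *
show([-122,-57,35])"
python3 -m crank '[[[0.07,-0.016,0,0,0,0],[0.05,-0.011,0,0,0,0],[0,0,0,0,0,0]]]'
python3 -c "
from h import *
show()"
```

```text
time: 12.83
ee_pos: [0.5348, -0.1814, 0.0518]
tcp_rot: [-180.0, 24.8, 167.3]
wrist_force: [-0.2, -0.3, 0.3]
opening: -0.0
grasp_force: 0.0
t 12.83 tip house mm [-130.9  -56.1   34.6] F house [-0.1 -0.3  0.3] toolz [ 0.419 -0.001 -0.908] tooly [ 0.  1. -0.] q [-20. -15. -34.  46.   3.  -7.] open -0.0
[-122, -57, 35] units [ 0.42 -0.14  0.02]
time: 13.08
ee_pos: [0.5369, -0.1818, 0.0518]
tcp_rot: [-180.0, 24.8, 167.3]
wrist_force: [-1.0, 1.1, -0.5]
opening: 0.0003
grasp_force: 0.3
t 13.08 tip house mm [-128.7  -56.    34.5] F house [-1.2  0.9 -0.5] toolz [ 0.419 -0.    -0.908] tooly [ 0.001  1.    -0.   ] q [-20. -14. -34.  46.   3.  -7.] open 0.0
```

```bash
python3 -m crank '[[[0.1,-0.022,0,0,0,0],[0.1,-0.022,0,0,0,0],[0.06,-0.013,0,0,0,0],[0,0,0,0,0,0]]]'
python3 -c "
from h import *
show()"
python3 -m crank '[[[0.06,-0.013,0,0,0,0],[0.06,-0.013,0,0,0,0],[0,0,0,0,0,0]]]'
python3 -c "
from h import *
show()"
```

```text
time: 13.42
ee_pos: [0.5424, -0.183, 0.0518]
tcp_rot: [-180.0, 24.8, 167.3]
wrist_force: [-0.0, 0.7, -0.2]
opening: 0.0003
grasp_force: 0.2
t 13.42 tip house mm [-123.1  -56.    34.5] F house [-0.2  0.7 -0.2] toolz [ 0.419 -0.    -0.908] tooly [ 0.  1. -0.] q [-20. -14. -34.  45.   3.  -7.] open 0.0
time: 13.67
ee_pos: [0.5432, -0.1832, 0.0516]
tcp_rot: [-180.0, 24.6, 167.3]
wrist_force: [-18.2, 4.5, 12.2]
opening: -0.0001
grasp_force: 9.4
t 13.67 tip house mm [-122.4  -56.    34.3] F house [-18.8   0.3  12.2] toolz [ 0.416 -0.001 -0.909] tooly [ 0.001  1.    -0.   ] q [-20. -13. -33.  46.   3.  -7.] open -0.0
```

Both drawers stopped at the same x (-122 mm), so both are home. Retreat and check.

```bash
python3 -m crank '[[[-0.2,0.045,0,0,0,0],[-0.5,0.11,0,0,0,0],[-0.8,0.18,0,0,0,0],[-0.8,0.18,0.4,0,0,0],[-0.8,0.18,0.8,0,0,0],[-0.6,0.18,0.9,0,0,0],[-0.3,0,0.9,0,0,0],[0,0,0.9,0,0,0],[0,0,0.5,0,0,0],[0,0,0,0,0,0],[0,0,0,0,0,0]]]'
python3 - <<'E'
from h import *; import cv2
show()
im=bot.camera("scene")[150:280,180:330,::-1]; a=bot.camera("top")[100:270,235:415,::-1]
cv2.imwrite("pics/s3.png",np.hstack([cv2.resize(im,(400,347),interpolation=cv2.INTER_CUBIC),cv2.resize(a,(367,347),interpolation=cv2.INTER_CUBIC)]))
E
```

```text
time: 14.58
ee_pos: [0.4649, -0.166, 0.1398]
tcp_rot: [-180.0, 24.8, 167.3]
wrist_force: [0.0, -0.5, -0.8]
opening: -0.0003
grasp_force: 0.0
t 14.58 tip house mm [-202.5  -56.5  122.5] F house [ 0.1 -0.5 -0.8] toolz [ 0.42  -0.    -0.908] tooly [ 0.  1. -0.] q [-22. -28. -34.  59.   4.  -8.] open -0.0
```

View pics/s3.png

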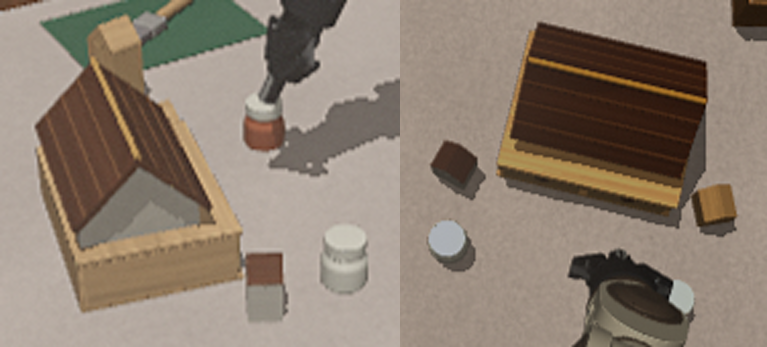

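The flap lies on the slope, both drawer fronts are flush with the base, and the houses and jars are undisturbed, so I'm handing in.

```bash
python3 -c "
from workcell import bot
print(bot.job_done())"
```

```text
the job is handed in; nothing more can be done
None
```

I shut the roof flap first, then pushed both drawers fully home with the fingertips; the other items look unmoved in the final pictures (the pencil pot and tall house were out of frame), and I handed the job in at about 15 s, with no verdict returned.

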